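Push the dabba through the gap to the back of the shelf

ROBOT

A 6-joint arm with a two-finger parallel gripper is mounted at the origin on the work surface. World frame = base frame: x ahead of the robot, y to its left, z up, the work surface at z = 0. Lengths are in m, angles in rad, forces in N, time in s.
With the tool pointing down it reaches from about 0.35 to 0.975 m from the base axis. Payload 7.1 kg.
Tool frame: the origin (TCP) lies at the very end of the fingers, on their centre line; the grasp point (between the pads) lies 19 mm behind it (env.tcp_to_grasp is the distance from the TCP to the grasp point, in m); z points along the fingers, y is the line along which they close (so a half turn about z gives the same grasp; the last joint's range is limited). The gripper opens to 88 mm and grips with 3 to 60 N. Pads are 20 mm wide; open, the fingers measure 115 mm over their backs; the gripper's body (75 mm by 178 mm) begins 61 mm behind the grasp point.
Start: joints at [-1.218, 0.423, 1.63, -0, 1.089, -0.019], TCP at [0.227, -0.582, 0.223] pointing down, gripper open.
Joint ranges: [-3, 3], [-0.9, 2.11], [0.09, 2.58], [-1.31, 4.45], [0.11, 2.69], [-2.54, 2.54]. Speed limits (rad/s): [2.39, 2.39, 3.01, 3.14, 3.14, 3.14].

INTERFACE

Orientations are given as a unit quaternion [w, x, y, z].
In Python, from station import monitor, imaging, job, env gives the robot as it stands.
- The arm moves only by the tool apply_moves, never from a script. Its argument "series" is a list that holds one entry, the list of rows, each a list of 7 numbers: the shift along the world's x, y, z in mm, then the turn, a rotation vector about the world's x, y, z in degrees, then the opening, from 0 (shut) to 1 (fully open). A call has 1 to 12 rows; each row shifts and turns the commanded pose from where the row before left it; what a row does not reach is not made up. A row lasts 1/12 s, in which the tool goes at most 41.7 mm and 7.16 degrees, less where a joint would pass 70% of its speed; a pose out of reach is approached as far as the arm can. A call with a gripper value outside its range is refused whole. The fingers move at their own pace and stop on an object; "newtons" is the grip in N (left out, the last holds). Time passes only in rows, so rows that do not move let the fingers close. It gives the time, the measured TCP pose, the force, the opening and the grip force at its end, in the units of the state.
- monitor.get_obs(): the state, without advancing time (a new reading comes with each control period).
- imaging.grab_frame(name): name is "scene" or "top" or "wrist"; returns the picture (400x640x3 uint8, blue, green, red); there is no depth.
- imaging.camera_model(name): a dict with "K" (3x3 intrinsics, pixels), "R" (3x3) and "t" (3): a world point X has camera coordinates R X + t. Camera axes: x right, y down, z forward; pixel columns grow to the right and rows downward; lengths in m; the calibration is good to about 2 mm. A picture is of the moment at which its call begins: read the wrist's pose just before it. camera_model takes no time and is no camera call; for the wrist camera it gives the pose at the moment of the call.
- job.job_done(): hands the job in; it is judged then, once.
The state is a dict: "time": time; "q": joint angles; "joint_velocities": joint speeds; "joint_torque": joint torques, N m; "tcp_pos": TCP position; "orientation": TCP orientation; "ft_force": force on the tool from outside, world axes, zero at the start; "moment": the same for the moment, N m; "opening": finger opening in m; "finger_force": force on a finger pad.
Only numpy, scipy, OpenCV 4.12 (cv2) and the standard library are available. Lean on these libraries where they do the work, as an engineer would, in place of code of your own. Each camera call takes 0.05 s, during which the arm holds its last target. There are 200 camera calls.

TASK

Clear the near edge of the bamboo shelf: push the small steel dabba lengthways through the narrow gap between the stone mortar and the square caddy, until its far end rests flat against the back rail, straight behind the gap. Keep it flat on the shelf all the way, never lifting or tipping it, and leave everything else on the shelf where it is.

Things in the scene. Friction and masses are not known exactly. Their poses are not given: they have to be found in the camera images.
- board: The low slatted bamboo shelf, fixed. Its flat top, 50 mm above the counter, spans x -175 to +145 mm and y -350 to +350 mm in its own frame; the slats lie flush, so things slide over it smoothly. Origin on the counter under it; x points away from the robot to its back edge, y along the slats, z up. A bamboo rail 18 mm thick and 30 mm high stands along the back edge on the shelf top.
- rail_face (a point): Middle of the back rail's near face, at shelf-top height; it lies at x = 125 mm, z = 50 mm in the shelf's frame. The face runs along the shelf's y and looks to the shelf's -x.
- mortar: Round grey stone spice mortar, 72 mm across and 50 mm high, fixed to the shelf. Origin at the centre of its underside, on the shelf top. It stands beside the caddy with a gap of 62 to 66 mm between them; which of the two is on the left varies, and so does where along the shelf the gap lies.
- caddy: Square open steel caddy with a scouring pad in it, 72 x 72 mm and 50 mm high, fixed to the shelf. Origin at the centre of its underside, on the shelf top; sides parallel to the shelf's.
- dabba: Small closed steel box (dabba) with a flap lid, loose, 76 mm long (its x), 54 mm wide (its y), 40 mm high (43 mm over hinge and catch), 0.15 to 0.31 kg. Origin at the centre of its underside. It lies on the near strip of the shelf, roughly pointing to the back (x axis within 0.4 rad of the shelf's x), and slides with a few newtons.
- vent_weight: Small loose aluminium pressure-cooker vent weight, 28 mm across, 36 mm high, on the shelf behind the mortar and caddy. Origin under its centre. Leave alone.
- katori: Small loose steel bowl, 68 mm across, 32 mm high, behind the mortar and caddy. Origin under its centre. Leave alone.
- gasket: Loose red silicone gasket ring lying flat, 146 mm across, 8 mm high, on the shelf's right end as seen from the robot. Origin under its centre. Leave alone.
- idli_plate: Loose round steel idli plate with four hollows, 144 mm across, 16 mm high, on the shelf's left end as seen from the robot. Origin under its centre. Leave alone.
- brush: Loose green plastic scrubbing brush standing on its bristles, 64 mm across, 140 mm high, at the shelf's near right as seen from the robot. Origin under its centre. Leave alone.
- tumbler: Loose steel tumbler, 68 mm across, 85 mm high, at the shelf's near left as seen from the robot. Origin under its centre. Leave alone.

How it is judged:
On the way:
1. the dabba is in the gap between mortar and caddy (horizontal distance between dabba and mortar below 0.08 m and horizontal distance between dabba and caddy below 0.08 m), for 0.1 s.
At the end, for the whole second after the job is handed in: The dabba lies flat and still on the shelf, its far end within 5 mm of the back rail and square to it within about 7 degrees, straight behind the gap (its centre within 135 mm of both the mortar's and the caddy's) (x of dabba in the frame of rail_face above -0.043 m and angle between the x axis of dabba and the x axis of board, either way round below 0.12 rad and horizontal distance between dabba and mortar below 0.135 m and horizontal distance between dabba and caddy below 0.135 m and angle between dabba's own z axis and vertical below 0.06 rad and z of dabba in the frame of rail_face below 0.004 m and linear speed of dabba below 0.01 m/s); the robot touches nothing.
It fails at once if the dabba is lifted off the shelf (over 8 mm) or tipped (over 0.2 rad) (z of dabba in the frame of rail_face above 0.008 m or angle between dabba's own z axis and vertical above 0.2 rad).
It fails at once if another thing on the shelf is moved by more than 15 mm or knocked over (distance of any of vent_weight, katori, gasket, idli_plate, brush, tumbler from where it was at the start of the episode above 0.015 m or angle between any of vent_weight, katori, gasket, idli_plate, brush, tumbler's own z axis and vertical above 0.5 rad).
It also fails if it takes over 72 s, if anything falls off the work surface, if the arm or the gripper's body presses on something with over 40 N, if the wrist force passes 120 N, or if a joint passes its speed limit or range.

## Working session

There is one attempt and no reset: what is moved stays moved. The work goes in short steps, Python scripts to look and compute and a tool call to move; the robot and the scene stay as the last step left them, time stands still between calls to the robot, and variables do not carry over. Pictures are saved under pics/ and viewed, at most 10 in all, crops included, and the job is handed in when it is done.

Besides the shell and the picture viewer there is one more tool, called after "Emit:" by a JSON object that holds its "op" and its "data". apply_moves: Moves the arm, as the interface text tells. Its arguments: {"type":"object","properties":{"series":{"type":"array"},"newtons":{"type":"number"}},"required":["series"]}

```bash
mkdir -p pics; ls
python3 - <<'E'
from station import monitor, imaging, job, env
import cv2,numpy as np
for n in("scene","top"):
    cv2.imwrite(f"pics/{n}0.png",imaging.grab_frame(n)); m=imaging.camera_model(n); print(n,np.round(m["K"],1).tolist(),np.round(-np.array(m["R"]).T@m["t"],3))
o=monitor.get_obs();print(o["tcp_pos"],o["orientation"],o["time"],env.tcp_to_grasp)
E
```

```text
pics
scene [[374.3, 0.0, 321.4], [0.0, 374.3, 197.3], [0.0, 0.0, 1.0]] [1.052 0.052 0.635]
top [[379.3, 0.0, 313.6], [0.0, 379.3, 202.4], [0.0, 0.0, 1.0]] [0.434 0.018 0.773]
[ 0.22689051 -0.58181802  0.22196616] [-6.83039979e-04  9.82772322e-01  1.84819048e-01 -1.24202700e-04] 0.1 0.0187
```

View pics/top0.png

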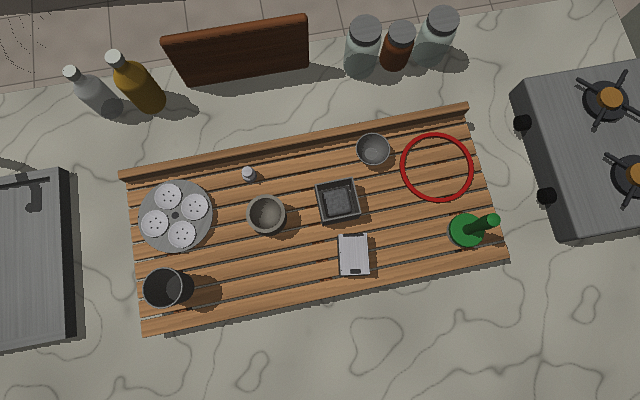

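View pics/scene0.png

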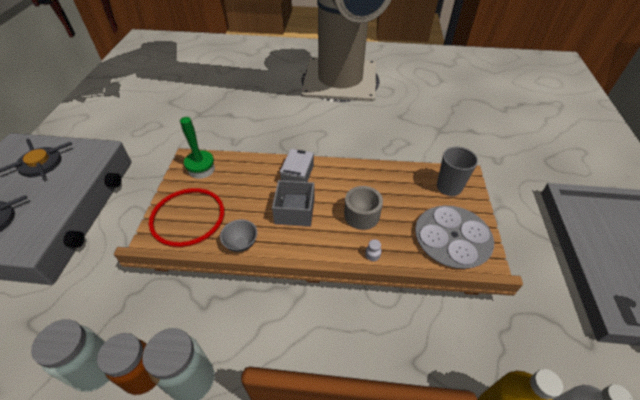

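The top view shows the mortar at (266,214), the caddy at (338,200), the dabba at (354,255), the katori at (373,150) and the vent weight at (248,174). The shelf is turned by about 12°. The mortar is on the left, and the gap is at about (303,208). The scene view agrees. Next I'll zoom in to get exact pixel positions.

Run:
```python
import cv2
i=cv2.imread("pics/top0.png");cv2.imwrite("pics/top0z.png",cv2.resize(i[130:280,225:405],None,fx=4,fy=4,interpolation=cv2.INTER_CUBIC))
```

```text
(no output)
```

View pics/top0z.png

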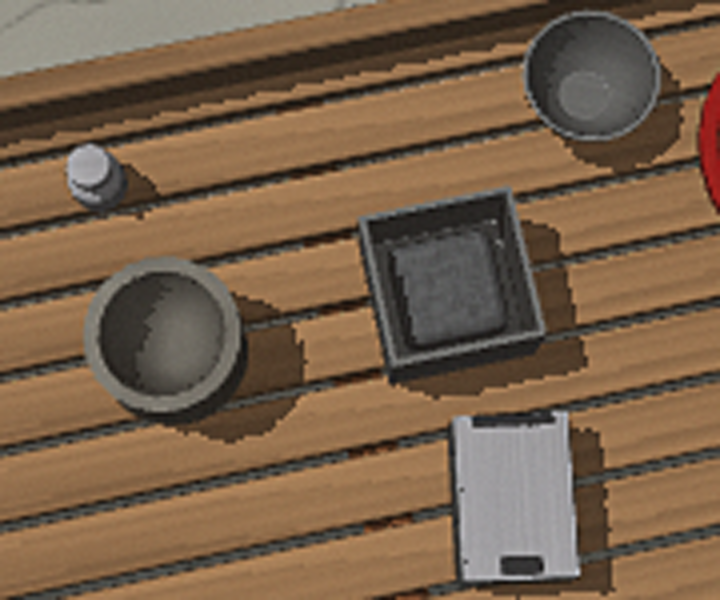

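```bash
cat > h.py <<'E'
import numpy as np, cv2
from station import imaging
def ray(cam,uv,z):
    m=imaging.camera_model(cam);K,R,t=[np.array(m[k],float) for k in("K","R","t")]
    uv=np.atleast_2d(np.array(uv,float));d=np.c_[uv,np.ones(len(uv))]@np.linalg.inv(K).T@R
    c=-R.T@t.ravel();return c+d*((z-c[2])/d[:,2])[:,None]
E
python3 - <<'E'
from h import *
o=lambda p:(np.array(p)+.5)/4-.5+[225,130]
cad=ray("top",o([(360,220),(511,189),(544,332),(391,366)]),.10)
dab=ray("top",o([(453,416),(568,410),(580,578),(462,581)]),.09)
mor=ray("top",o([(165,335)]),.10)[0]
rail=ray("top",o([(0,107),(350,33)]),.08)
f=lambda v:np.degrees(np.arctan2(v[1],v[0]))
for n,c in(("cad",cad),("dab",dab)):
    print(n,c.mean(0),"sides",np.linalg.norm(np.roll(c,-1,0)-c,axis=1),"yaw",f(c[0]-c[3]),f(c[1]-c[2]),f(c[0]-c[1])-90)
print("mor",mor,"rail",rail,f(rail[0]-rail[1])-90)
sc=ray("top",[(143,336),(509,261)],.05);print("near edge",sc,np.linalg.norm(sc[0]-sc[1]),f(sc[0]-sc[1])-90)
yaw=f(rail[0]-rail[1])-90
ex=np.array([np.cos(np.radians(yaw)),np.sin(np.radians(yaw))]);ey=np.array([-ex[1],ex[0]])
for n,p in(("cad",cad.mean(0)),("dab",dab.mean(0)),("mor",mor),("rail",rail.mean(0)),("near",sc.mean(0))):print(n,p[:2]@ex,p[:2]@ey)
E
```

```text
cad [ 0.58245127 -0.05269964  0.1       ] sides [0.07123542 0.06856319 0.07090518 0.0694177 ] yaw 0.877848878906358 0.5923472891192042 1.2932053459001764
dab [ 0.48045575 -0.06192902  0.09      ] sides [0.05221262 0.07491065 0.05221761 0.07349353] yaw -8.372374198343351 -8.370318302389252 -7.68814175512135
mor [0.57962511 0.07991904 0.1       ] rail [[ 0.70918849  0.14222303  0.08      ]
 [ 0.71512144 -0.03039857  0.08      ]] 1.9684633480683686
near edge [[ 0.4082388   0.33916549  0.05      ]
 [ 0.41498741 -0.35148568  0.05      ]] 0.6906841463110446 0.559841037082748
cad 0.5802973534476933 -0.07267539315078814
dab 0.478045002424197 -0.07839584555085759
mor 0.5820282403221249 0.05996209919163804
rail 0.7136552597096377 0.03141713414364503
near 0.4111586103637613 -0.020295128628024624
```

The sizes check out: caddy about 70 mm, dabba about 52x74 mm. The shelf yaw is about 0.9° because the top camera itself is rolled. I'll grip the dabba by its length, since 20 mm fingers fit the gap, slide it through on the shelf, then push the last bit from behind.

Emit:
{"op": "apply_moves", "data": {"series": [[[14,29,3.5,0,0,3.4,1],[14,29,3.5,0,0,3.4,1],[14,29,3.5,0,0,3.4,1],[14,29,3.5,0,0,3.4,1],[14,29,3.5,0,0,3.4,1],[14,29,3.5,0,0,3.4,1],[14,29,3.5,0,0,3.4,1],[14,29,3.5,0,0,3.4,1],[14,29,3.5,0,0,3.4,1],[14,29,3.5,0,0,3.4,1],[14,29,3.5,0,0,3.4,1],[14,29,3.5,0,0,3.4,1]]]}}

```text
time: 1.1
tcp_pos: [0.3953, -0.2327, 0.2647]
orientation: [-0.0, 0.856, 0.517, -0.0]
ft_force: [-0.3, 0.1, -0.5]
opening: 0.0877
finger_force: 0.0
```

Emit:
{"op": "apply_moves", "data": {"series": [[[14,29,0,0,0,3.3,1],[14,29,0,0,0,3.3,1],[14,29,0,0,0,3.3,1],[14,29,0,0,0,3.3,1],[14,29,0,0,0,3.3,1],[13,27,0,0,0,3.0,1],[0,0,0,0,0,0,1],[0,0,0,0,0,0,1],[0,0,0,0,0,0,1]]]}}

```text
time: 1.85
tcp_pos: [0.4776, -0.0624, 0.2644]
orientation: [-0.0, 0.757, 0.653, -0.0]
ft_force: [0.6, -1.1, -0.9]
opening: 0.0879
finger_force: 0.0
```

Run:
```python
from station import monitor, imaging
from h import *
from scipy.spatial.transform import Rotation as Ro
o=monitor.get_obs();R=Ro.from_quat(np.roll(o["orientation"],-1)).as_matrix();print(o["tcp_pos"],np.round(R,3).tolist(),np.degrees(np.arctan2(R[1,1],R[0,1])))
cv2.imwrite("pics/w1.png",imaging.grab_frame("wrist"))
m=imaging.camera_model("wrist");np.savez("w1.npz",**{k:m[k] for k in("K","R","t")})
```

```text
[ 0.47760663 -0.06243251  0.26435499] [[0.146, 0.989, -0.001], [0.989, -0.146, -0.0], [-0.0, -0.001, -1.0]] -8.396906366407363
```

View pics/w1.png

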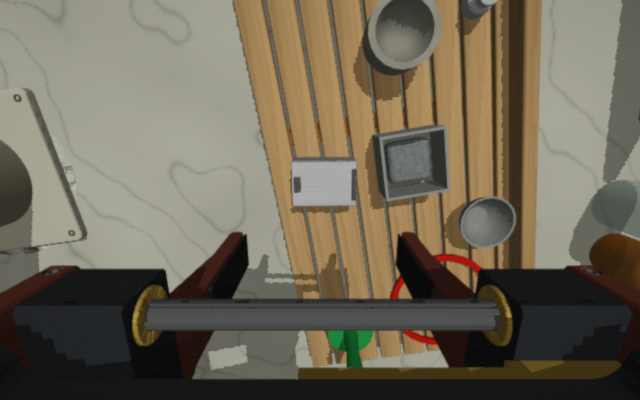

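The wrist view has image right as +x. The dabba's top corners are at (293,158), (355,158), (355,207) and (293,206), the caddy's at (375,135), (443,127), (448,190) and (383,200), and the mortar rim is centred near (404,32).

Run:
```python
from h import *
f=lambda v:np.degrees(np.arctan2(v[1],v[0]))
m=imaging.camera_model("wrist");print("cam",-np.array(m["R"]).T@np.array(m["t"]).ravel())
d=ray("wrist",[(293,158),(355,158),(355,207),(293,206)],.09)
c=ray("wrist",[(375,135),(443,127),(448,190),(383,200)],.10)
print("dab",d.mean(0),np.linalg.norm(np.roll(d,-1,0)-d,axis=1),f(d[1]-d[0]),f(d[2]-d[3]))
print("cad",c.mean(0),np.linalg.norm(np.roll(c,-1,0)-c,axis=1),f(c[1]-c[0]),f(c[2]-c[3]))
print("mor",ray("wrist",[(404,32)],.10), "left side cad",c[0],c[1],"mortar right edge", ray("wrist",[(400,70)],.10))
```

```text
cam [0.48914678 0.01082348 0.42746583]
dab [ 0.48108172 -0.06014849  0.09      ] [0.06998102 0.05772887 0.07322171 0.05649472] -8.428239350519876 -9.388676401959886
cad [ 0.58045265 -0.05134015  0.1       ] [0.07249994 0.07015848 0.07359436 0.07336343] -1.8397304732429385 0.7145660581060661
mor [[0.58093265 0.07996654 0.1       ]] left side cad [ 0.54299855 -0.01431808  0.1       ] [ 0.61546112 -0.01664561  0.1       ] mortar right edge [[0.57442284 0.04608949 0.1       ]]
```

Emit:
{"op": "apply_moves", "data": {"series": [[[1,1.5,-24,0,0,0,1],[0,0,-24,0,0,0,1],[0,0,-24,0,0,0,1],[0,0,-24,0,0,0,1],[0,0,-24,0,0,0,1],[0,0,-20,0,0,0,1],[0,0,-10,0,0,0,1],[0,0,0,0,0,0,1],[0,0,0,0,0,0,1]]]}}

```text
time: 2.65
tcp_pos: [0.4789, -0.0615, 0.1148]
orientation: [-0.0, 0.757, 0.653, -0.0]
ft_force: [0.1, -0.4, -0.3]
opening: 0.0878
finger_force: 0.0
```

Run:
```python
from h import *
a=imaging.grab_frame("top");b=imaging.grab_frame("wrist")
cv2.imwrite("pics/t2.png",np.hstack([cv2.resize(a[120:290,240:440],(400,340)),cv2.resize(b,(400,340))]))
```

```text
(no output)
```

View pics/t2.png

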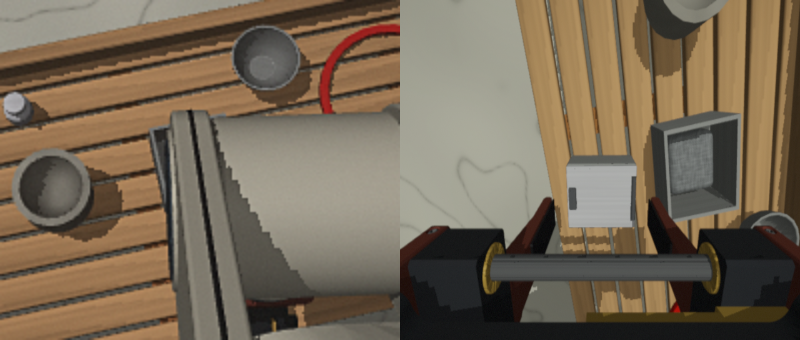

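The top view is blocked by the arm. In the wrist view the fingertips, at about (553,198) and (650,198), straddle the dabba, which spans 567 to 636, with even margins. I'll descend and close.

Emit:
{"op": "apply_moves", "data": {"series": [[[0,0,-15,0,0,0,1],[0,0,-15,0,0,0,1],[0,0,-15,0,0,0,1],[0,0,-8,0,0,0,1],[0,0,-5,0,0,0,1],[0,0,0,0,0,0,1],[0,0,0,0,0,0,1]]]}}

```text
time: 3.33
tcp_pos: [0.4795, -0.0609, 0.0572]
orientation: [0.0, 0.757, 0.653, 0.0]
ft_force: [-0.2, -1.0, -0.2]
opening: 0.0877
finger_force: 0.0
```

Emit:
{"op": "apply_moves", "data": {"series": [[[0,0,0,0,0,0,0.7],[0,0,0,0,0,0,0.7],[0,0,0,0,0,0,0.7],[0,0,0,0,0,0,0.7],[0,0,0,0,0,0,0.7],[0,0,0,0,0,0,0.7],[0,0,0,0,0,0,0.7],[0,0,0,0,0,0,0.7]]], "newtons": 8}}

```text
time: 4.0
tcp_pos: [0.4796, -0.0608, 0.0574]
orientation: [0.0, 0.757, 0.653, 0.0]
ft_force: [-1.1, 0.2, 6.3]
opening: 0.076
finger_force: 8.0
```

Gripped at 76 mm. Next I slide it sideways onto the gap line and square it up.

Emit:
{"op": "apply_moves", "data": {"series": [[[-2,2,0,0,0,0,0.7],[-2,7,0,0,0,1.1,0.7],[0,8,0,0,0,1.1,0.7],[0,8,0,0,0,1.1,0.7],[0,8,0,0,0,1.2,0.7],[0,8,0,0,0,1.2,0.7],[0,8,0,0,0,1.2,0.7],[0,8,0,0,0,1.2,0.7],[0,8,0,0,0,1.2,0.7],[0,8,0,0,0,0,0.7],[0,0,0,0,0,0,0.7],[0,0,0,0,0,0,0.7]]]}}

```text
time: 5.0
tcp_pos: [0.4755, 0.0134, 0.0573]
orientation: [0.0, 0.701, 0.713, 0.001]
ft_force: [0.7, 4.7, 8.0]
opening: 0.0759
finger_force: 8.0
```

Run:
```python
from h import *
cv2.imwrite("pics/w3.png",imaging.grab_frame("wrist"))
```

```text
(no output)
```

View pics/w3.png

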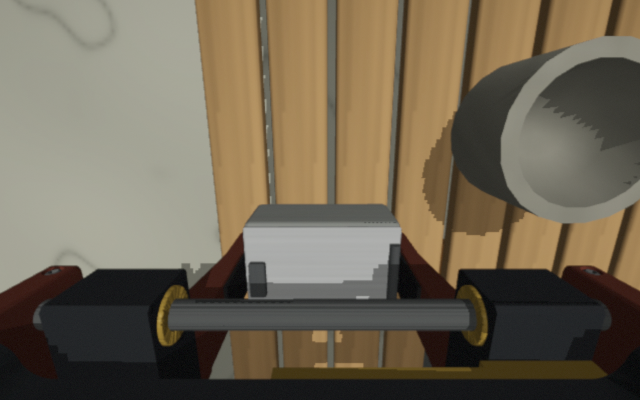

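The dabba is held square to the slats. Its left top edge runs from (247,228) to (398,223), and the mortar rim's lowest point is at about (570,221).

Run:
```python
from h import *
e=ray("wrist",[(247,228),(398,223)],.09);print(e)
print("slat angle",[ (b-a)[:2] for a,b in [ray("wrist",[(331,0),(331,200)],.05)]])
# mortar rim: nearest-side outer edge points and circle fit
p=ray("wrist",[(570,221),(502,150),(520,100),(535,205),(510,180)],.10)
from scipy.optimize import least_squares
r=least_squares(lambda c:np.hypot(*(p[:,:2]-c).T)-.036,[.58,.08]);print("mor",r.x,r.fun)
```

```text
[[0.44087228 0.03818081 0.09      ]
 [0.51096414 0.04179108 0.09      ]]
slat angle [array([ 0.00261605, -0.1032901 ])]
mor [0.58363761 0.08374406] [ 0.00038114  0.00112995 -0.00081401 -0.0012343   0.00033711]
```

Emit:
{"op": "apply_moves", "data": {"series": [[[4,0.1,0.3,0,0,0,0.7],[6,0.1,0,0,0,0,0.7],[6,0.1,0,0,0,0,0.7],[6,0.1,0,0,0,0,0.7],[6,0.1,0,0,0,0,0.7],[6,0.1,0,0,0,0,0.7],[6,0.1,0,0,0,0,0.7],[6,0.1,0,0,0,0,0.7],[6,0.1,0,0,0,0,0.7],[0,0,0,0,0,0,0.7]]]}}

```text
time: 5.88
tcp_pos: [0.5266, 0.0136, 0.057]
orientation: [-0.001, 0.701, 0.713, -0.0]
ft_force: [-0.6, 0.1, 2.2]
opening: 0.0759
finger_force: 8.0
```

Emit:
{"op": "apply_moves", "data": {"series": [[[6,0.1,0,0,0,0,0.7],[6,0.1,0,0,0,0,0.7],[6,0.1,0,0,0,0,0.7],[6,0.1,0,0,0,0,0.7],[6,0.1,0,0,0,0,0.7],[6,0.1,0,0,0,0,0.7],[6,0.1,0,0,0,0,0.7],[6,0.1,0,0,0,0,0.7],[0,0,0,0,0,0,0.7]]]}}

```text
time: 6.63
tcp_pos: [0.5772, 0.0139, 0.057]
orientation: [0.001, 0.702, 0.713, 0.001]
ft_force: [0.1, 0.9, -0.9]
opening: 0.076
finger_force: 8.0
```

The dabba is inside the gap with no side contact, so I continue.

Emit:
{"op": "apply_moves", "data": {"series": [[[6,0.1,0,0,0,0,0.7],[6,0.1,0,0,0,0,0.7],[6,0.1,0,0,0,0,0.7],[6,0.1,0,0,0,0,0.7],[6,0.1,0,0,0,0,0.7],[6,0.1,0,0,0,0,0.7],[6,0.1,0,0,0,0,0.7],[6,0.1,0,0,0,0,0.7],[6,0.1,0,0,0,0,0.7],[6,0.1,0,0,0,0,0.7],[0,0,0,0,0,0,0.7],[0,0,0,0,0,0,0.7]]]}}

```text
time: 7.63
tcp_pos: [0.6353, 0.0149, 0.0569]
orientation: [0.0, 0.702, 0.713, 0.0]
ft_force: [0.4, -0.6, -2.5]
opening: 0.0762
finger_force: 8.0
```

Run:
```python
from h import *
a=imaging.grab_frame("scene");b=imaging.grab_frame("wrist")
cv2.imwrite("pics/t4.png",np.hstack([cv2.resize(a[130:290,220:420],(400,320)),cv2.resize(b,(400,320))]))
cv2.imwrite("pics/w4.png",b)
```

```text
(no output)
```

View pics/t4.png

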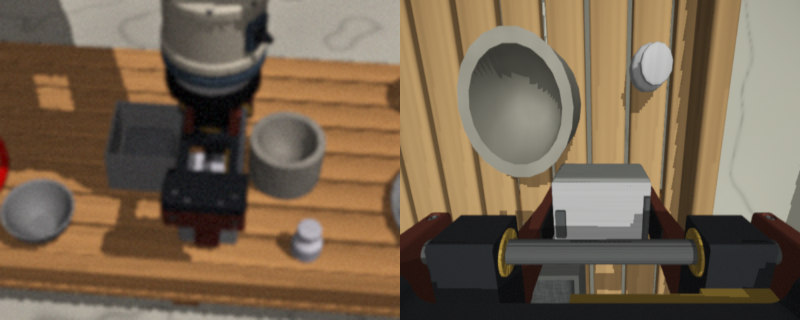

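The wrist view shows the dabba past the mortar with the front finger still short of the rail, and nothing else disturbed. I'll release, lift, and go behind it to push the last stretch.

Emit:
{"op": "apply_moves", "data": {"series": [[[0,0,0,0,0,0,1],[0,0,0,0,0,0,1],[0,0,0,0,0,0,1],[0,0,0,0,0,0,1],[0,0,0,0,0,0,1]]]}}

```text
time: 8.15
tcp_pos: [0.6351, 0.0149, 0.0572]
orientation: [0.0, 0.702, 0.713, 0.0]
ft_force: [0.2, -0.1, 0.3]
opening: 0.088
finger_force: 0.0
```

Emit:
{"op": "apply_moves", "data": {"series": [[[0,0,5,0,0,0,1],[0,0,10,0,0,0,1],[0,0,15,0,0,0,1],[0,0,15,0,0,0,1],[0,0,15,0,0,0,1],[0,0,15,0,0,0,1],[-20,-0.3,0,0,0,0,0],[-25,-0.4,0,0,0,0,0],[-25,-0.4,0,0,0,0,0],[0,0,0,0,0,0,0],[0,0,0,0,0,0,0],[0,0,0,0,0,0,0]]]}}

```text
time: 9.15
tcp_pos: [0.5664, 0.0138, 0.1331]
orientation: [0.001, 0.702, 0.713, 0.001]
ft_force: [-0.1, 0.6, 0.2]
opening: 0.0514
finger_force: 0.0
```

Emit:
{"op": "apply_moves", "data": {"series": [[[0,0,0,0,0,0,0],[0,0,0,0,0,0,0],[0,0,0,0,0,0,0],[0,0,0,0,0,0,0]]]}}

```text
time: 9.48
tcp_pos: [0.5655, 0.0138, 0.1318]
orientation: [-0.0, 0.702, 0.713, -0.0]
ft_force: [-0.3, 0.0, -0.2]
opening: 0.0244
finger_force: 0.0
```

Run:
```python
from h import *
cv2.imwrite("pics/w5.png",imaging.grab_frame("wrist"))
```

```text
(no output)
```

View pics/w5.png

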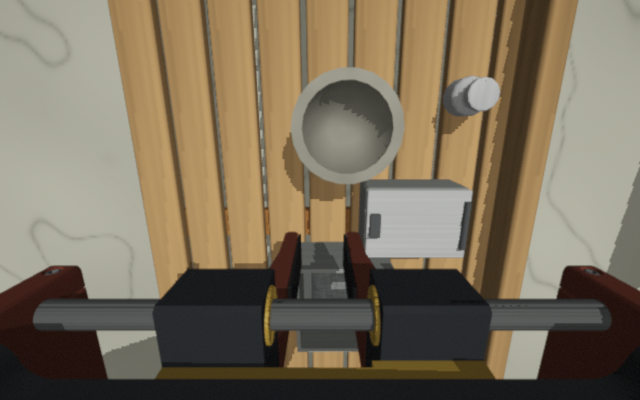

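The dabba lies flat and square, with top corners at (367,191), (467,188), (467,256) and (363,255), its rear end ahead of the fingers. I'll finish closing, descend and push.

Emit:
{"op": "apply_moves", "data": {"series": [[[-3,0,0,0,0,0,0],[0,0,0,0,0,0,0],[0,0,0,0,0,0,0],[0,0,-15,0,0,0,0],[0,0,-15,0,0,0,0],[0,0,-15,0,0,0,0],[0,0,-15,0,0,0,0],[0,0,-10,0,0,0,0],[0,0,-4,0,0,0,0],[0,0,0,0,0,0,0],[0,0,0,0,0,0,0]]]}}

```text
time: 10.45
tcp_pos: [0.5623, 0.0138, 0.0582]
orientation: [0.0, 0.702, 0.713, 0.0]
ft_force: [0.2, 0.2, 0.3]
opening: 0.0006
finger_force: 0.0
```

Emit:
{"op": "apply_moves", "data": {"series": [[[4,0.1,0,0,0,0,0],[4,0.1,0,0,0,0,0],[4,0.1,0,0,0,0,0],[4,0.1,0,0,0,0,0],[4,0.1,0,0,0,0,0],[4,0.1,0,0,0,0,0],[4,0.1,0,0,0,0,0],[4,0.1,0,0,0,0,0],[0,0,0,0,0,0,0]]]}}

```text
time: 11.2
tcp_pos: [0.5949, 0.0146, 0.058]
orientation: [0.0, 0.702, 0.713, 0.0]
ft_force: [-0.3, -0.9, 0.1]
opening: 0.0005
finger_force: 0.0
```

Emit:
{"op": "apply_moves", "data": {"series": [[[3,0,0,0,0,0,0],[3,0,0,0,0,0,0],[3,0.1,0,0,0,0,0],[3,0,0,0,0,0,0],[2,0.1,0,0,0,0,0],[2,0,0,0,0,0,0],[2,0,0,0,0,0,0],[2,0.1,0,0,0,0,0],[1,0,0,0,0,0,0],[0,0,0,0,0,0,0]]]}}

```text
time: 12.03
tcp_pos: [0.6155, 0.0149, 0.058]
orientation: [0.0, 0.702, 0.713, 0.0]
ft_force: [0.3, -0.1, -0.7]
opening: 0.0005
finger_force: 0.0
```

Emit:
{"op": "apply_moves", "data": {"series": [[[1,0,0,0,0,0,0],[1,0,0,0,0,0,0],[1,0,0,0,0,0,0],[1,0,0,0,0,0,0],[1,0,0,0,0,0,0],[0,0,0,0,0,0,0]]]}}

```text
time: 12.53
tcp_pos: [0.6204, 0.0149, 0.058]
orientation: [0.0, 0.702, 0.713, 0.0]
ft_force: [-1.3, 0.5, 0.0]
opening: 0.0004
finger_force: 0.3
```

Run:
```python
from h import *
cv2.imwrite("pics/w6.png",imaging.grab_frame("wrist"))
```

```text
(no output)
```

View pics/w6.png

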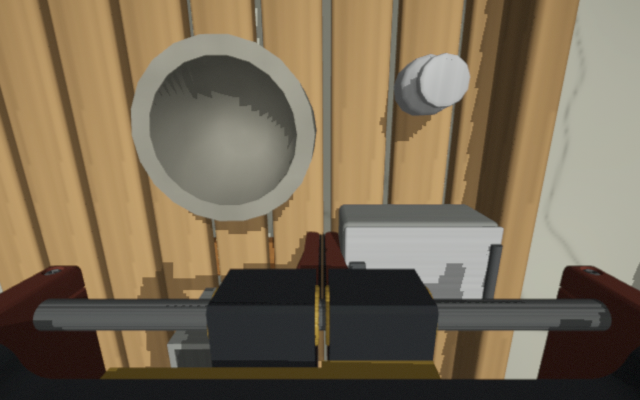

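The fingers are against the dabba's rear. Its front edge, at about x=500 px, is nearly at the rail's near edge. I'll keep pushing gently until the force rises.

Emit:
{"op": "apply_moves", "data": {"series": [[[1,0,0,0,0,0,0],[1,0,0,0,0,0,0],[1,0,0,0,0,0,0],[0,0,0,0,0,0,0]]]}}

```text
time: 12.92
tcp_pos: [0.6234, 0.0149, 0.058]
orientation: [0.0, 0.702, 0.713, 0.0]
ft_force: [-1.1, 0.5, -0.2]
opening: 0.0005
finger_force: 0.4
```

Emit:
{"op": "apply_moves", "data": {"series": [[[1,0,0,0,0,0,0],[1,0,0,0,0,0,0],[0,0,0,0,0,0,0]]]}}

```text
time: 13.17
tcp_pos: [0.6244, 0.0149, 0.0579]
orientation: [-0.001, 0.702, 0.713, -0.001]
ft_force: [-4.5, 0.2, 3.9]
opening: 0.0004
finger_force: 2.5
```

The force has risen and the arm has stalled at 0.624, so the dabba is against the rail. I'll press a little to square it, then withdraw.

Emit:
{"op": "apply_moves", "data": {"series": [[[1,0,0,0,0,0,0],[1,0,0,0,0,0,0],[0,0,0,0,0,0,0]]]}}

```text
time: 13.42
tcp_pos: [0.6245, 0.0149, 0.0579]
orientation: [-0.002, 0.702, 0.713, -0.002]
ft_force: [-11.6, -0.2, 8.5]
opening: 0.0005
finger_force: 6.3
```

Emit:
{"op": "apply_moves", "data": {"series": [[[-4,0,0,0,0,0,0],[-8,-0.1,0,0,0,0,0],[-15,-0.2,0,0,0,0,0],[-15,-0.2,0,0,0,0,0],[0,0,20,0,0,0,0],[0,0,30,0,0,0,0],[0,0,35,0,0,0,0],[0,0,35,0,0,0,0],[0,0,35,0,0,0,0],[-30,0,20,0,0,0,0],[-35,0,0,0,0,0,0],[-35,0,0,0,0,0,0]]]}}

```text
time: 14.42
tcp_pos: [0.4853, 0.0144, 0.2345]
orientation: [0.002, 0.702, 0.713, 0.002]
ft_force: [-0.1, -0.2, -0.2]
opening: 0.0006
finger_force: 0.0
```

Emit:
{"op": "apply_moves", "data": {"series": [[[-20,0,0,0,0,0,0],[0,0,0,0,0,0,0],[0,0,0,0,0,0,0]]]}}

```text
time: 14.67
tcp_pos: [0.4649, 0.0144, 0.2335]
orientation: [0.001, 0.702, 0.713, 0.001]
ft_force: [0.6, -1.1, 0.5]
opening: 0.0002
finger_force: 0.0
```

Run:
```python
from h import *
a=imaging.grab_frame("scene");b=imaging.grab_frame("top")
cv2.imwrite("pics/t7.png",np.hstack([cv2.resize(a[150:290,250:400],(400,373)),cv2.resize(b[110:260,220:380],(400,373))]))
```

```text
(no output)
```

View pics/t7.png

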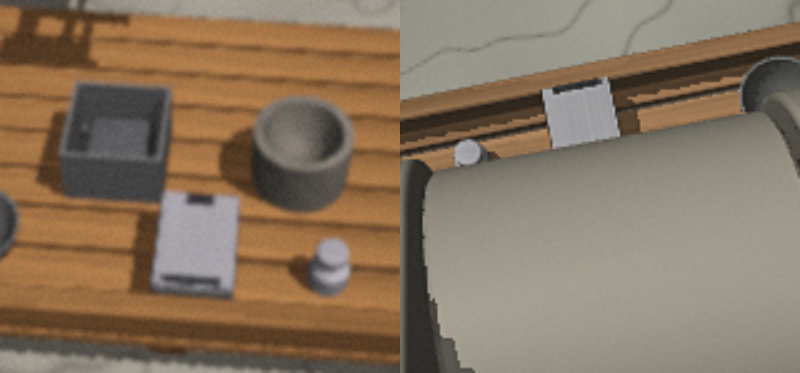

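The dabba sits square against the rail between the caddy and mortar lines, in both views. In the top view its front edge slopes −11.3° against the rail's −10.6°. The katori and vent weight look unmoved.

```bash
python3 -c "
from station import job
print(job.job_done())"
```

```text
the job is handed in; nothing more can be done
None
```

I slid the dabba flat through the gap and pushed it square against the back rail, then withdrew the arm and handed the job in; the pictures show nothing else moved, but no verdict came back.

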